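# Poke the stuck insert out of the centrifuge bucket on the ejector stud

## Task

The tube insert is stuck deep in one of the two centrifuge buckets. Set that bucket, right way up, down over the upright stud of the ejector stand, feeling for the access hole in its floor, and press it down until it sits on the stud's collar and the insert has been poked up out of its grip; never lean the bucket on the stand with more than about 20 N. Then lift the insert out and stand it upright on the floor of the wash tray beside the other insert, leaving the bucket standing on the stud and everything else where it is.

Things in the scene. Friction and masses are not known exactly. Their poses are not given: they have to be found in the camera images.
- bucket_mid (a point): Centre of the loose upright aluminium bucket with the stuck insert: 46 mm diameter, 50 mm tall, about 0.22 kg, z up. Two lugs (10 mm thick) stick out 8 mm along its +y and -y, 15 mm above this point, so close the fingers along its x. Grip it 12 to 15 mm under the rim: the insert will rise 22 mm above the rim between the fingers. Bore 30 mm. Pushed off-centre it can tilt in the grip.
- bucket_hole (a point): Centre of the same bucket's underside, 25 mm below its centre: a round access hole of 12 mm diameter goes straight up through the 8 mm thick floor. Three sprung balls in the bore, 22 mm above this point, grip the insert: about 8 to 15 N push it up; after 17 mm of rise it is past the balls and free. Before that, pulling the insert would lift the bucket too.
- insert_mid (a point): Centre of the stuck insert: a loose grey plastic sleeve, 28 mm diameter, 40 mm tall, 30 g, z up, with a 17 mm tube bore open at the top and a closed bottom. At first it stands on the bucket's floor, its top 2 mm below the rim, so it cannot be gripped. With the bucket down on the collar its top stands 22 mm above the rim.
- stand: Fixed ejector stand: grey foot plate 110 (x) by 66 mm (y), top 10 mm above the table. Origin on the table under its middle, z up. A steel stud is clamped in a slot along x, at y = 0 and anywhere from x = -10 to +10 mm; where is not measured: see or feel it. Its collar (30 mm diameter) has its top at 16 mm; above it a 9 mm pin with a domed tip, tip at 48 mm. The bucket sits on the collar, pin in its hole.
- tray: Fixed shallow white plastic wash tray, 180 (x) by 120 (y) by 18 mm, floor and walls 3 mm thick, rim bead up to 20.5 mm. Origin on the table under its middle, z up. The other insert stands 40 to 65 mm from the middle along +x; the -x half is empty.
- spare_insert_mid (a point): Centre of the other, identical insert (28 mm diameter, 40 mm tall), standing loose in the +x half of the tray. To be left standing.
- spare_bucket_mid (a point): Centre of the second, identical but empty bucket, standing loose on the table. To be left alone.
- brown_bottle: Loose brown medicine bottle with a pale cap, 36 mm diameter, 75 mm tall, origin at the centre of its underside; a bystander.
- small_bottle: Loose small brown bottle with a grey cap, 28 mm diameter, 58 mm tall, origin at the centre of its underside; a bystander.
- dish: Loose flat clear dish, 69 mm diameter, 15 mm high, origin at the centre of its underside; a bystander.
There are look-alikes about, which are no part of the job. Leave any orange look-alike of the part that bears insert_mid alone.

How it is judged:
On the way, in this order (a step that is already met when the one before it is completed fails the run):
1. the pin of the stud has entered the access hole of the upright bucket by at least 6 mm (x of bucket_mid in the frame of stand between -0.013 and 0.013 m and y of bucket_mid in the frame of stand between -0.008 and 0.008 m and angle between bucket_mid's own z axis and vertical below 0.12 rad and z of bucket_mid in the frame of stand below 0.0665 m).
2. the bucket is down on the collar (within 3 mm) and the insert has risen at least 19 mm in it (x of bucket_mid in the frame of stand between -0.013 and 0.013 m and y of bucket_mid in the frame of stand between -0.008 and 0.008 m and angle between bucket_mid's own z axis and vertical below 0.12 rad and z of bucket_mid in the frame of stand below 0.044 m and z of insert_mid in the frame of bucket_mid above 0.022 m), for 0.2 s.
At the end, for the whole second after the job is handed in: The insert stands upright (within 0.1 rad), open end up, on the floor of the wash tray; the other insert still stands in the tray; the bucket stands upright (within 0.12 rad) on the stud's collar, within 3 mm of fully down (x of bucket_mid in the frame of stand between -0.013 and 0.013 m and y of bucket_mid in the frame of stand between -0.008 and 0.008 m and angle between bucket_mid's own z axis and vertical below 0.12 rad and z of bucket_mid in the frame of stand below 0.044 m and x of insert_mid in the frame of tray between -0.08 and 0.08 m and y of insert_mid in the frame of tray between -0.05 and 0.05 m and z of insert_mid in the frame of tray between 0.019 and 0.027 m and angle between insert_mid's own z axis and vertical below 0.1 rad and angle between spare_insert_mid's own z axis and vertical below 0.15 rad and z of spare_insert_mid in the frame of tray between 0.019 and 0.027 m); the robot touches nothing.
It fails at once if the bucket is pressed on the stand (pin, collar or foot) with more than 22 N (contact force between bucket and stand above 22 N).
It fails at once if the insert is pushed by the stud with more than 30 N (contact force between insert and stand above 30 N).
It fails at once if the spare bucket, the other insert, a bottle or the dish is shifted by more than 25 mm (distance of any of spare_bucket_mid, spare_insert_mid, brown_bottle, small_bottle, dish from where it was at the start of the episode above 0.025 m).
It fails at once if the bucket or the insert is tipped over (angle between any of bucket_mid, insert_mid's own z axis and vertical above 0.7 rad).
It also fails if it takes over 64 s, if anything falls off the work surface, if the arm or the gripper's body presses on something with over 40 N, if the wrist force passes 120 N, or if a joint passes its speed limit or range.

## Robot

A 7-joint arm with a two-finger parallel gripper is mounted at the origin on a cart in front of the work surface, level with it; the furniture and walls round the work are solid. World frame = base frame: x ahead of the robot, y to its left, z up, the work surface at z = 0. Lengths are in m, angles in rad, forces in N, time in s.
With the tool pointing down it reaches from about 0.425 to 0.875 m from the base axis. Payload 4.7 kg.
Tool frame: the origin (TCP) lies at the very end of the fingers, on their centre line; the grasp point (between the pads) lies 19 mm behind it; z points along the fingers, y is the line along which they close (so a half turn about z gives the same grasp; the last joint's range is limited). The gripper opens to 87 mm and grips with 3 to 60 N. Pads are 19 mm wide; open, the fingers measure 117 mm over their backs; the gripper's body (75 mm by 190 mm) begins 51 mm behind the grasp point.
Start: joints at [0.014, 0.321, -0.07, 1.45, 0.023, 1.371, -0.057], TCP at [0.65, -0, 0.223] pointing down, gripper open.
Joint ranges: [-2.86, 2.86], [-0.3, 2.09], [-1.38, 1.24], [0.06, 2.45], [-1.56, 4.7], [0.09, 2.05], [-2.69, 2.69]. Speed limits (rad/s): [2.57, 2.57, 3.14, 3.14, 3.14, 3.14, 3.14].

## Interface

Orientations are given as a rotation vector (axis times angle).
In Python, from bench import ctrl, vision gives the robot as it stands.
- The arm moves only by the tool jog_arm, never from a script. Its argument "increments" is a list of rows, each an object of numbers: "tx", "ty", "tz": the shift along the tool's x, y, z in mm; "wx", "wy", "wz": the turn, a rotation vector about the tool's x, y, z in rad; "gripper": the opening, from 0 (shut) to 1 (fully open). In form: [{"tx": .., "ty": .., "tz": .., "wx": .., "wy": .., "wz": .., "gripper": ..}, ...]. A call has exactly 5 rows; each row is the pose to reach, as a shift and turn from the pose commanded when the call began, along the tool's axes at that moment; what a row does not reach only later rows make up. A row lasts 1/12 s, in which the tool goes at most 41.7 mm and 7.16 degrees, less where a joint would pass 70% of its speed; a pose out of reach is approached as far as the arm can. A call with a gripper value outside its range is refused whole. The fingers move at their own pace and stop on an object; "grip_force" is the grip in N (left out, the last holds). Time passes only in rows, so rows that repeat a pose let the fingers close, or fill a call up. It gives the time, the measured TCP pose, the force, the opening and the grip force at its end, in the units of the state.
- ctrl.get_state(): the state, without advancing time (a new reading comes with each control period).
- vision.get_image(name): name is "scene" or "side" or "wrist"; returns a dict with "color" (420x560x3 uint8, blue, green, red), "fx", "fy", "cx", "cy" (pixels), "extrinsics" (4x4, takes a point from world to camera coordinates). Camera axes: x right, y down, z forward; pixel columns grow to the right and rows downward; lengths in m; the calibration is good to about 2 mm. The wrist camera is an equidistant fisheye: a pixel r from the principal point sees the ray r / f radians off the axis. A picture is of the moment at which its call begins. There is no depth.
- ctrl.close_job(): hands the job in; it is judged then, once.
Trained networks look in the newest picture that a camera, given by its name, has taken for a name from the list of things; names that differ only in an ending like _2 or _b are one class to them, and where a whole thing is asked for, a point or a joint stands for the part that bears it (a point fixed in the world has none). Each returns a list of dicts, best first, with "conf" (0 to 1); they miss things now and then, are a little off and sometimes report something else, mostly with a low value. They report only what shows in the picture. A call takes as long as a camera call. They do not tell look-alikes from the thing itself.
- vision.spot_in(camera, thing): "bbox" ([left, top, right, bottom] in pixels, round what is visible of it).
The state is a dict: "time": time; "joint_positions": joint angles; "qd": joint speeds; "joint_torque": joint torques, N m; "position": TCP position; "tool_rot": TCP orientation; "ft_force": force on the tool from outside, world axes, zero at the start; "torque": the same for the moment, N m; "grip_width": opening from 0.0 (shut) to 1.0 (fully open); "grip_force": force on a finger pad.
Only numpy, scipy, OpenCV 4.12 (cv2) and the standard library are available. Lean on these libraries where they do the work, as an engineer would, in place of code of your own. Each camera call takes 0.05 s, during which the arm holds its last target. There are 200 camera calls.

## Working session

There is one attempt and no reset: what is moved stays moved. The work goes in short steps, Python scripts to look and compute and a tool call to move; the robot and the scene stay as the last step left them, time stands still between calls to the robot, and variables do not carry over. Pictures are saved under pics/ and viewed, at most 10 in all, crops included, and the job is handed in when it is done.

Besides the shell and the picture viewer there is one more tool, called after "Request:" as a command line: name --argument value ..., lists and objects as JSON in quotes. jog_arm: Moves the arm, as the interface text tells. Its arguments: {"type":"object","properties":{"increments":{"type":"array"},"grip_force":{"type":"number"}},"required":["increments"]}

```bash
ls; mkdir -p pics; cat > h.py <<'E'
from bench import ctrl, vision
import cv2, numpy as np
def ray(im,u,v,wrist=False):
    E=np.array(im["extrinsics"]);x=(u-im["cx"])/im["fx"];y=(v-im["cy"])/im["fy"]
    if wrist:
        r=np.hypot(x,y);s=np.sin(r)/r if r>1e-9 else 1
        d=np.array([x*s,y*s,np.cos(r)])
    else: d=np.array([x,y,1.])
    R=E[:3,:3];return -R.T@E[:3,3],R.T@d
def at_z(im,u,v,z,wrist=False):
    o,d=ray(im,u,v,wrist);return o+d*(z-o[2])/d[2]
def proj(im,p,wrist=False):
    E=np.array(im["extrinsics"]);c=E[:3,:3]@np.array(p)+E[:3,3]
    if wrist:
        t=np.arctan2(np.hypot(c[0],c[1]),c[2]);n=c[:2]/np.hypot(c[0],c[1])*t
    else:n=c[:2]/c[2]
    return n[0]*im["fx"]+im["cx"],n[1]*im["fy"]+im["cy"]
E
cat > a.py <<'E'
from h import *
a=[]
for n in ("scene","side","wrist"):
    im=vision.get_image(n);cv2.imwrite(f"pics/{n}0.png",im["color"])
    print(n,"cam",np.round(ray(im,0,0)[0],3))
    for t,z in (("bucket_mid",.025),("insert_mid",.04),("stand",.01),("tray",.01),("brown_bottle",.04),("small_bottle",.03),("dish",.01)):
        for d in vision.spot_in(n,t)[:4]:
            b=d["bbox"];u,v=(b[0]+b[2])/2,(b[1]+b[3])/2
            print(t,round(d["conf"],2),np.round(b),np.round(at_z(im,u,v,z,n=="wrist"),3)[:2])
print(ctrl.get_state())
E
python3 a.py
```

```text
pics
scene cam [0.019 0.504 0.664]
bucket_mid 0.56 [214. 282. 254. 323.] [0.451 0.215]
bucket_mid 0.29 [136. 247. 164. 294.] [0.602 0.279]
insert_mid 0.87 [277. 286. 297. 314.] [0.388 0.158]
insert_mid 0.72 [221. 290. 243. 303.] [0.452 0.216]
insert_mid 0.59 [181. 278. 200. 301.] [0.508 0.257]
stand 0.94 [208. 208. 276. 252.] [0.587 0.09 ]
tray 0.75 [350. 151. 457. 224.] [ 0.459 -0.242]
brown_bottle 0.76 [138. 249. 163. 293.] [0.587 0.283]
small_bottle 0.73 [148. 229. 168. 262.] [0.64  0.239]
dish 0.69 [284. 149. 315. 170.] [ 0.68  -0.153]
side cam [ 0.194 -0.757  0.537]
bucket_mid 0.78 [191. 180. 216. 211.] [0.445 0.21 ]
insert_mid 0.79 [232. 173. 243. 197.] [0.518 0.202]
insert_mid 0.63 [186. 204. 199. 231.] [0.393 0.103]
insert_mid 0.44 [190. 184. 218. 212.] [0.436 0.173]
stand 0.92 [262. 204. 325. 236.] [0.591 0.074]
stand 0.69 [192. 179. 216. 209.] [0.455 0.245]
tray 0.95 [241. 301. 388. 387.] [ 0.472 -0.26 ]
brown_bottle 0.59 [248. 151. 266. 183.] [0.591 0.275]
small_bottle 0.79 [281. 168. 292. 189.] [0.637 0.214]
small_bottle 0.32 [194. 180. 218. 209.] [0.448 0.203]
dish 0.82 
[... 413 characters left out ...]
01411245,  0.32102359, -0.07009629,  1.45048454,  0.0225959 ,
        1.37079053, -0.05691005]), 'qd': array([ 3.59929951e-04,  1.02291995e-04, -9.20416742e-04, -1.24773367e-03,
        1.27094715e-04, -6.55398865e-04,  5.91785905e-05]), 'joint_torque': array([ 4.16022285e-04, -4.91105855e+01, -4.02233675e-01, -3.12771928e+01,
       -6.34025806e-02,  3.37307097e-02,  3.24275902e-05]), 'position': array([ 6.50029839e-01, -3.35472103e-05,  2.22578935e-01]), 'tool_rot': array([2.22139014e+00, 2.22137202e+00, 4.65427473e-05]), 'ft_force': array([ 0.42214389,  0.49059488, -0.2891227 ]), 'torque': array([ 0.00935072, -0.0111486 ,  0.06093723]), 'grip_force': 0.0, 'grip_width': 1.0014800348838113}
```

View pictures.

```bash
python3 - <<'E'
import cv2
s=cv2.imread("pics/scene0.png");cv2.imwrite("pics/v1.png",cv2.resize(s[130:340,100:480],None,fx=2.1,fy=2.1,interpolation=cv2.INTER_CUBIC))
s=cv2.imread("pics/side0.png");cv2.imwrite("pics/v2.png",cv2.resize(s[140:400,170:440],None,fx=2.3,fy=2.3,interpolation=cv2.INTER_CUBIC)[:600])
E
```

```text
(no output)
```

View pics/v1.png

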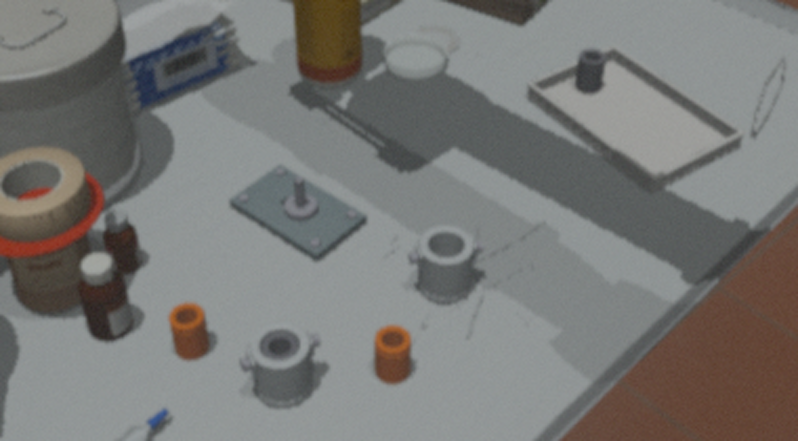

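View pics/v2.png

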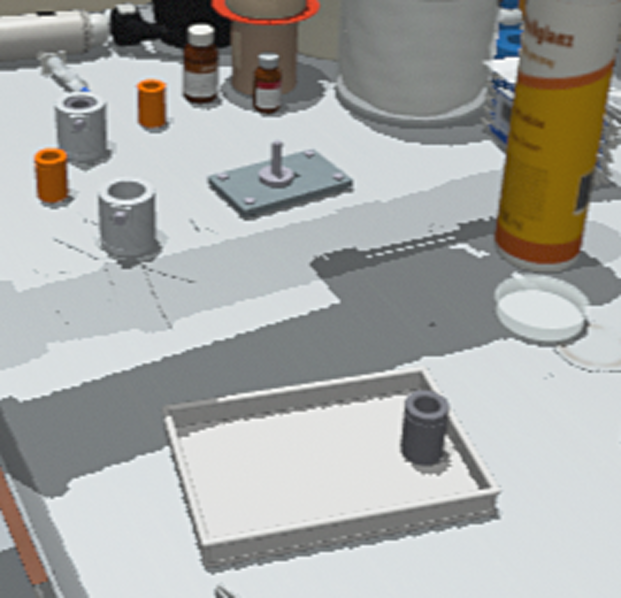

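The bucket with the grey insert is at scene (235,302), world about (0.45, 0.215). The look-alikes are the empty bucket at scene (312,256), and orange sleeves at (190,288) and (287,300). The stud stands near the plate's middle at scene (242,225), and the tray's spare insert is at (380,163). I'll go closer and check the choice with the wrist camera.

Request:
jog_arm --increments '[{"tx": 20,"ty": -30},{"tx": 40,"ty": -60},{"tx": 60,"ty": -90},{"tx": 80,"ty": -120,"gripper": 0.75},{"tx": 80,"ty": -120,"gripper": 0.75}]'

```text
validation failed for argument at $.in...
```

```bash
cat > b.py <<'E'
from h import *
import sys
n=sys.argv[1];im=vision.get_image("wrist");cv2.imwrite(f"pics/{n}.png",im["color"])
import pickle;pickle.dump(im,open(n+".pkl","wb"))
o,d=ray(im,im["cx"],im["cy"]);print("cam",np.round(o,3),np.round(d,2),im["fx"],im["cx"],im["cy"])
for t,z in (("bucket_mid",.025),("insert_mid",.048),("stand",.01)):
    for d in vision.spot_in("wrist",t)[:4]:
        b=d["bbox"];u,v=(b[0]+b[2])/2,(b[1]+b[3])/2
        print(t,round(d["conf"],2),np.round(b),np.round(at_z(im,u,v,z,True),4)[:2])
s=ctrl.get_state();print(s["time"],s["position"],s["tool_rot"],s["ft_force"],s["grip_width"])
E
python3 b.py w1
```

```text
cam [0.651 0.066 0.385] [ 0.   -0.25 -0.97] 325.19226210127806 279.81997713342366 207.47648422183784
bucket_mid 0.76 [ 93.   0. 142.  36.] [0.4549 0.21  ]
bucket_mid 0.21 [290. 291. 341. 318.] [ 0.6964 -0.1549]
insert_mid 0.89 [ 97.   1. 117.  21.] [0.4524 0.2132]
insert_mid 0.74 [68. 62. 98. 88.] [0.4223 0.1391]
stand 0.6 [182.  70. 281. 147.] [0.5957 0.0868]
1.4 [ 6.49998807e-01 -2.50310807e-05  2.22553564e-01] [ 2.22137205e+00  2.22146202e+00 -7.02903496e-05] [ 0.19387692 -0.77840158  0.25197293] 1.000102646478739
```

View pics/w1.png

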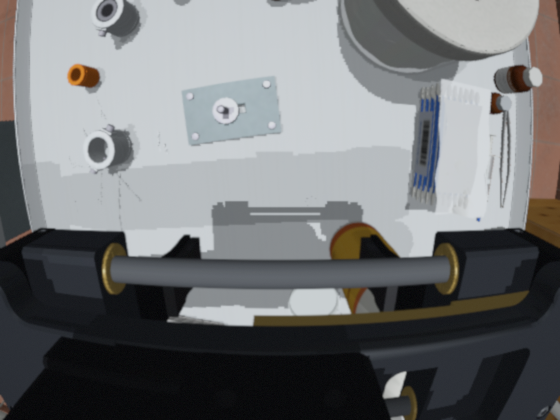

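The wrist view shows the target bucket at the top left (110,14), with the grey insert inside. The empty bucket is at (105,148), an orange sleeve is at (83,76), and the stud's collar is at (226,111) on the plate. The call was refused for missing fields, so I'll resend full rows.

Request:
jog_arm --increments '[{"tx": 20,"ty": -30,"tz": 0,"wx": 0,"wy": 0,"wz": 0,"gripper": 1},{"tx": 40,"ty": -60,"tz": 0,"wx": 0,"wy": 0,"wz": 0,"gripper": 1},{"tx": 60,"ty": -90,"tz": 0,"wx": 0,"wy": 0,"wz": 0,"gripper": 1},{"tx": 80,"ty": -120,"tz": 0,"wx": 0,"wy": 0,"wz": 0,"gripper": 0.75},{"tx": 80,"ty": -120,"tz": 0,"wx": 0,"wy": 0,"wz": 0,"gripper": 0.75}]'

```text
time: 1.82
position: [0.5248, 0.0857, 0.2228]
tool_rot: [-2.21, -2.228, 0.001]
ft_force: [0.9, 1.3, -0.5]
grip_width: 0.92
grip_force: 0.0
```

```bash
python3 b.py w2
```

```text
cam [0.525 0.151 0.385] [-0.   -0.25 -0.97] 325.19226210127806 279.81997713342366 207.47648422183784
bucket_mid 0.92 [189.  42. 241.  96.] [0.4529 0.217 ]
insert_mid 0.76 [271.  27. 302.  58.] [0.531  0.2406]
insert_mid 0.64 [159. 121. 188. 147.] [0.4111 0.1453]
insert_mid 0.56 [197.  54. 226.  82.] [0.4532 0.2147]
stand 0.65 [289. 149. 384. 217.] [0.592  0.0864]
stand 0.57 [189.  41. 239.  98.] [0.4483 0.2194]
2.0167 [0.53084136 0.07907356 0.22294333] [2.22172635e+00 2.21938678e+00 8.88333173e-04] [ 1.28289273 -0.41387273 -0.28010641] 0.7864504151910937
```

View pics/w2.png

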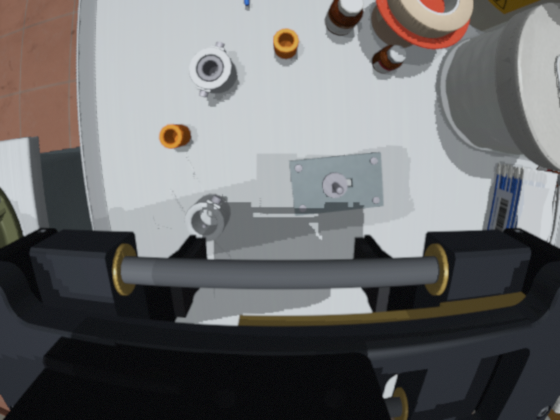

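```bash
python3 - <<'E'
import cv2,numpy as np
s=cv2.imread("pics/w2.png")
a=cv2.resize(s[30:110,170:270],None,fx=7,fy=7,interpolation=cv2.INTER_CUBIC)[:, :400]
a=cv2.resize(s[35:105,185:240],(440,560),interpolation=cv2.INTER_CUBIC)
b=cv2.resize(s[150:220,285:345+45][:, :],None,fx=3.3,fy=3.3,interpolation=cv2.INTER_CUBIC)
c=np.zeros((560,800,3),np.uint8);c[:,:440]=a;c[:b.shape[0],445:445+b.shape[1]]=b;print(b.shape)
cv2.imwrite("pics/v4.png",c)
E
```

```text
(231, 346, 3)
```

View pics/v4.png

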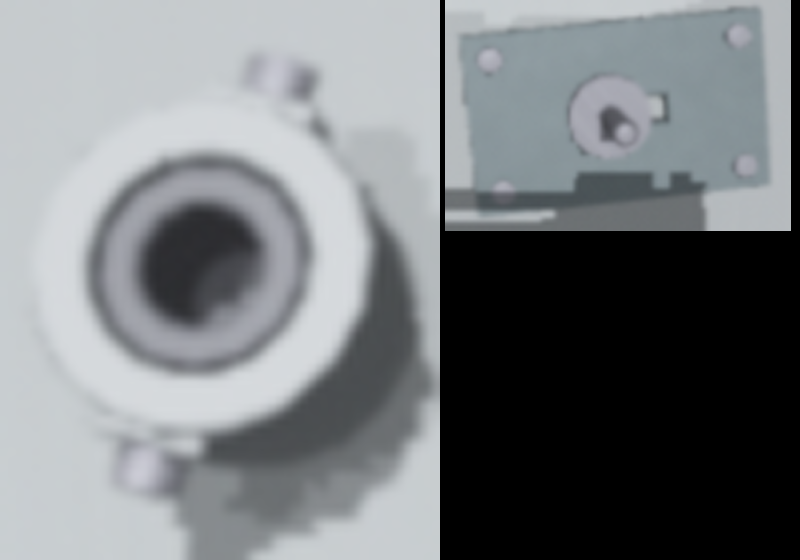

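```bash
python3 - <<'E'
from h import *
import pickle
im=pickle.load(open("w2.pkl","rb"))
P=lambda u,v,z:at_z(im,u,v,z,True)[:2]
print("rim",P(210.4,68.4,.05));l=P(220,44.75,.04)-P(203.75,93.4,.04)
print("lugmid",(P(220,44.75,.04)+P(203.75,93.4,.04))/2,"yaw deg",np.degrees(np.arctan2(-l[0],l[1])),np.hypot(*l))
print("collar",P(335,185.2,.016),"tip",P(339.5,189.4,.048))
s=[P(285+a/3.3,150+b/3.3,.011) for a,b in((44,60),(294,35),(302,165),(59,190))]
print("stand",np.mean(s,0),"yaw",np.degrees(np.arctan2(*((s[1]-s[0]+s[2]-s[3])[::-1]))))
im=pickle.load(open("w1.pkl","rb"))
print("collar1",P(226,111,.016))
s=[P(a,b,.011) for a,b in((190,97),(267,85),(273,125),(196,136))]
print(np.mean(s,0),np.degrees(np.arctan2(*((s[1]-s[0]+s[2]-s[3])[::-1]))))
E
```

```text
rim [0.4526911  0.21368561]
lugmid [0.45198019 0.21500928] yaw deg -17.700632703998096 0.055935550592295026
collar [0.58930561 0.08486147] tip [0.58885836 0.08615835]
stand [0.59460028 0.08526269] yaw 6.716439592746187
collar1 [0.59028452 0.08397964]
[0.59497396 0.08487199] 6.799181083294266
```

Request:
jog_arm --increments '[{"tx": 28,"ty": -16,"tz": 20,"wx": 0,"wy": 0,"wz": 0,"gripper": 0.75},{"tx": 56,"ty": -32,"tz": 40,"wx": 0,"wy": 0,"wz": 0,"gripper": 0.75},{"tx": 84,"ty": -48,"tz": 60,"wx": 0,"wy": 0,"wz": 0,"gripper": 0.75},{"tx": 112,"ty": -64,"tz": 80,"wx": 0,"wy": 0,"wz": 0,"gripper": 0.75},{"tx": 134,"ty": -78,"tz": 100,"wx": 0,"wy": 0,"wz": 0,"gripper": 0.75}]'

```text
time: 2.43
position: [0.4522, 0.2154, 0.1217]
tool_rot: [-2.222, -2.22, -0.002]
ft_force: [0.7, -0.4, 0.1]
grip_width: 0.748
grip_force: 0.0
```

Request:
jog_arm --increments '[{"tx": 0,"ty": 0,"tz": 0,"wx": 0,"wy": 0,"wz": 0,"gripper": 0.75},{"tx": 0,"ty": 0,"tz": 10,"wx": 0,"wy": 0,"wz": 0,"gripper": 0.75},{"tx": 0,"ty": 0,"tz": 30,"wx": 0,"wy": 0,"wz": 0,"gripper": 0.75},{"tx": 0,"ty": 0,"tz": 50,"wx": 0,"wy": 0,"wz": 0,"gripper": 0.75},{"tx": 0,"ty": 0,"tz": 60,"wx": 0,"wy": 0,"wz": 0,"gripper": 0.75}]'

```text
time: 2.85
position: [0.4529, 0.2116, 0.0605]
tool_rot: [-2.225, -2.217, 0.003]
ft_force: [0.1, -0.5, -0.7]
grip_width: 0.754
grip_force: 0.0
```

```bash
python3 b.py w3
```

```text
cam [0.454 0.278 0.223] [-0.   -0.25 -0.97] 325.19226210127806 279.81997713342366 207.47648422183784
bucket_mid 0.72 [238. 182. 314. 259.] [0.4512 0.2185]
bucket_mid 0.26 [251. 215. 299. 258.] [0.4504 0.2077]
insert_mid 0.95 [366. 154. 429. 204.] [0.5207 0.2494]
insert_mid 0.68 [192. 288. 235. 323.] [0.4114 0.1693]
insert_mid 0.58 [252. 213. 300. 261.] [0.4514 0.2157]
insert_mid 0.33 [445. 105. 542. 158.] [0.5865 0.281 ]
3.05 [0.45321875 0.21336131 0.06304324] [2.22316368e+00 2.21918707e+00 1.01685910e-03] [ 0.140472   -0.88610344  0.34335602] 0.7472227991627334
```

Request:
jog_arm --increments '[{"tx": 0.5,"ty": -0.5,"tz": 20,"wx": 0,"wy": 0,"wz": 0,"gripper": 0.75},{"tx": 0.5,"ty": -0.5,"tz": 40,"wx": 0,"wy": 0,"wz": 0,"gripper": 0.75},{"tx": 0.5,"ty": -0.5,"tz": 45,"wx": 0,"wy": 0,"wz": 0,"gripper": 0.75},{"tx": 0.5,"ty": -0.5,"tz": 45,"wx": 0,"wy": 0,"wz": 0,"gripper": 0.75},{"tx": 0.5,"ty": -0.5,"tz": 45,"wx": 0,"wy": 0,"wz": 0,"gripper": 0.5}]' --grip_force 50

```text
time: 3.47
position: [0.4524, 0.2147, 0.0186]
tool_rot: [2.221, 2.221, 0.002]
ft_force: [-0.2, -0.2, 0.3]
grip_width: 0.728
grip_force: 0.0
```

Request:
jog_arm --increments '[{"tx": 0,"ty": 0,"tz": 0,"wx": 0,"wy": 0,"wz": 0,"gripper": 0.4},{"tx": 0,"ty": 0,"tz": 0,"wx": 0,"wy": 0,"wz": 0,"gripper": 0.4},{"tx": 0,"ty": 0,"tz": 0,"wx": 0,"wy": 0,"wz": 0,"gripper": 0.4},{"tx": 0,"ty": 0,"tz": 0,"wx": 0,"wy": 0,"wz": 0,"gripper": 0.4},{"tx": 0,"ty": 0,"tz": 0,"wx": 0,"wy": 0,"wz": 0,"gripper": 0.4}]'

```text
time: 3.88
position: [0.4516, 0.2148, 0.0186]
tool_rot: [2.221, 2.221, 0.001]
ft_force: [-2.0, -0.9, 6.1]
grip_width: 0.521
grip_force: 50.0
```

Request:
jog_arm --increments '[{"tx": 0,"ty": 0,"tz": -15,"wx": 0,"wy": 0,"wz": 0,"gripper": 0.4},{"tx": 0,"ty": 0,"tz": -35,"wx": 0,"wy": 0,"wz": 0,"gripper": 0.4},{"tx": 0,"ty": 0,"tz": -55,"wx": 0,"wy": 0,"wz": 0,"gripper": 0.4},{"tx": 0,"ty": 0,"tz": -75,"wx": 0,"wy": 0,"wz": 0,"gripper": 0.4},{"tx": 0,"ty": 0,"tz": -75,"wx": 0,"wy": 0,"wz": 0,"gripper": 0.4}]'

```text
time: 4.3
position: [0.4541, 0.2157, 0.0962]
tool_rot: [2.219, 2.219, 0.01]
ft_force: [1.1, 0.8, -1.9]
grip_width: 0.521
grip_force: 50.0
```

```bash
python3 b.py w4; python3 - <<'E'
import cv2
s=cv2.imread("pics/w4.png");cv2.imwrite("pics/v5.png",cv2.resize(s[170:290,210:350],None,fx=5,fy=5,interpolation=cv2.INTER_CUBIC))
E
```

```text
cam [0.454 0.281 0.259] [ 0.01 -0.25 -0.97] 325.19226210127806 279.81997713342366 207.47648422183784
bucket_mid 0.89 [235. 201. 324. 317.] [0.4552 0.1808]
insert_mid 0.97 [352. 155. 406. 201.] [0.5223 0.2484]
insert_mid 0.62 [253. 246. 306. 300.] [0.4551 0.1796]
stand 0.51 [255. 246. 302. 301.] [0.4544 0.161 ]
4.5 [0.45050182 0.2138207  0.09104705] [-2.22096924 -2.22098743  0.00368748] [-0.18293974 -0.12228618 -2.87791488] 0.5212303017502623
```

View pics/v5.png

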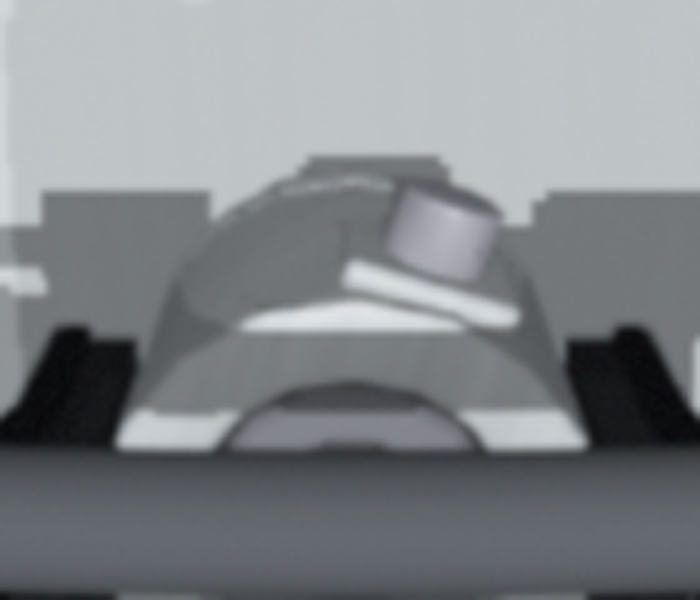

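```bash
python3 - <<'E'
from h import *
import pickle
im=pickle.load(open("w4.pkl","rb"))
o=ray(im,0,0)[0];print(o, "tcp y approx",o[1]-.0655)
for v,r in((230,.023),(246.6,.015)):
    p=at_z(im,280.5,v,o[2]-.163+.0314,True);print(p[:2],p[1]-r)
im=pickle.load(open("w2.pkl","rb"));print(ray(im,0,0)[0])
im=pickle.load(open("w1.pkl","rb"));print(ray(im,0,0)[0])
E
```

```text
[0.45374079 0.28140768 0.25853571] tcp y approx 0.21590768269366117
[0.45496144 0.23812418] 0.21512417891540145
[0.45496007 0.23054566] 0.2155456631030595
[0.52547653 0.15145955 0.38501527]
[0.65073683 0.06614915 0.3847045 ]
```

Request:
jog_arm --increments '[{"tx": -20,"ty": 21,"tz": 0,"wx": 0,"wy": 0,"wz": 0,"gripper": 0.4},{"tx": -48,"ty": 51,"tz": 0,"wx": 0,"wy": 0,"wz": 0,"gripper": 0.4},{"tx": -76,"ty": 80,"tz": 0,"wx": 0,"wy": 0,"wz": 0,"gripper": 0.4},{"tx": -104,"ty": 110,"tz": 0,"wx": 0,"wy": 0,"wz": 0,"gripper": 0.4},{"tx": -130,"ty": 137.5,"tz": 0,"wx": 0,"wy": 0,"wz": 0,"gripper": 0.4}]'

```text
time: 4.92
position: [0.5894, 0.0822, 0.0905]
tool_rot: [-2.221, -2.22, 0.004]
ft_force: [1.0, 0.3, -2.6]
grip_width: 0.525
grip_force: 50.0
```

Request:
jog_arm --increments '[{"tx": 0,"ty": 0,"tz": 0,"wx": 0,"wy": 0,"wz": 0,"gripper": 0.4},{"tx": 0,"ty": 0,"tz": 4,"wx": 0,"wy": 0,"wz": 0,"gripper": 0.4},{"tx": 0,"ty": 0,"tz": 12,"wx": 0,"wy": 0,"wz": 0,"gripper": 0.4},{"tx": 0,"ty": 0,"tz": 18,"wx": 0,"wy": 0,"wz": 0,"gripper": 0.4},{"tx": 0,"ty": 0,"tz": 18,"wx": 0,"wy": 0,"wz": 0,"gripper": 0.4}]'

```text
time: 5.33
position: [0.5862, 0.0858, 0.0717]
tool_rot: [-2.216, -2.222, 0.006]
ft_force: [0.2, -0.5, -2.4]
grip_width: 0.518
grip_force: 50.0
```

```bash
python3 - <<'E'
from h import *
import pickle
ctrl.get_state()
out=np.zeros((560,800,3),np.uint8)
for i,n in enumerate(("scene","side")):
    im=vision.get_image(n);pickle.dump(im,open(n+"5.pkl","wb"));u,v=proj(im,(.589,.085,.05));u,v=int(u),int(v);print(n,u-40,v-56)
    out[:,i*400:i*400+400]=cv2.resize(im["color"][v-56:v+56,u-40:u+40],None,fx=5,fy=5,interpolation=cv2.INTER_CUBIC)
cv2.imwrite("pics/v6.png",out);s=ctrl.get_state();print(s["position"],s["ft_force"],s["torque"],s["tool_rot"])
E
```

```text
scene 201 156
side 250 143
[0.58777677 0.08561835 0.07366425] [-0.6945404   0.15940034 -3.03605647] [ 0.02921931 -0.03837701  0.05646874] [-2.21819180e+00 -2.22303409e+00  1.98056949e-03]
```

View pics/v6.png

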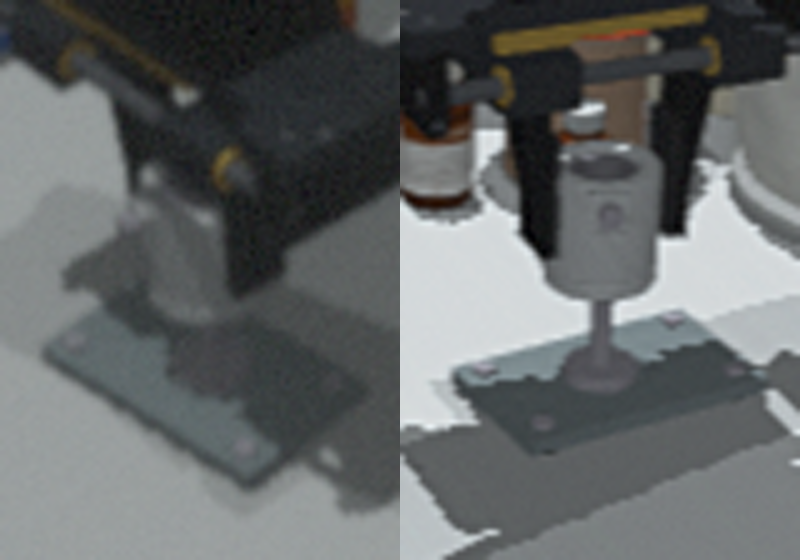

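```bash
python3 - <<'E'
from h import *
import pickle
for n,u0,v0,k in (("side",250,143,400),("scene",201,156,0)):
    im=pickle.load(open(n+"5.pkl","rb"))
    c=lambda p:np.round([(proj(im,p)[0]-u0)*5+k,(proj(im,p)[1]-v0)*5],1)
    for nm,x,y in (("tcp",.5878,.0853),("stud",.5893,.0845)):
        print(n,nm,[c((x,y,z)) for z in (.106,.056,.048,.016)], c((x+.001,y,.016))-c((x,y,.016)),c((x,y+.001,.016))-c((x,y,.016)))
E
```

```text
side tcp [array([605.6, 154.5]), array([601.6, 269.5]), array([600.9, 287.4]), array([598.5, 357.7])] [ 2.2 -0.5] [-1.  -1.2]
side stud [array([610. , 154.7]), array([605.9, 269.7]), array([605.2, 287.6]), array([602.7, 357.9])] [ 2.2 -0.4] [-1.  -1.1]
scene tcp [array([197.1, 167.7]), array([204.7, 273.8]), array([205.9, 290.1]), array([210.5, 353.4])] [-1.7 -1.3] [-2.1  1.3]
scene stud [array([196.2, 164.9]), array([203.9, 270.9]), array([205. , 287.2]), array([209.6, 350.5])] [-1.7 -1.3] [-2.   1.2]
```

Request:
jog_arm --increments '[{"tx": 0,"ty": 0,"tz": 3,"wx": 0,"wy": 0,"wz": 0,"gripper": 0.4},{"tx": 0,"ty": 0,"tz": 6,"wx": 0,"wy": 0,"wz": 0,"gripper": 0.4},{"tx": 0,"ty": 0,"tz": 7,"wx": 0,"wy": 0,"wz": 0,"gripper": 0.4},{"tx": 0,"ty": 0,"tz": 8,"wx": 0,"wy": 0,"wz": 0,"gripper": 0.4},{"tx": 0,"ty": 0,"tz": 9,"wx": 0,"wy": 0,"wz": 0,"gripper": 0.4}]'

```text
time: 5.85
position: [0.5891, 0.0844, 0.0656]
tool_rot: [2.221, 2.221, 0.0]
ft_force: [0.5, -0.1, -3.1]
grip_width: 0.52
grip_force: 50.0
```

Request:
jog_arm --increments '[{"tx": 0,"ty": 0,"tz": 0.5,"wx": 0,"wy": 0,"wz": 0,"gripper": 0.4},{"tx": 0,"ty": 0,"tz": 1,"wx": 0,"wy": 0,"wz": 0,"gripper": 0.4},{"tx": 0,"ty": 0,"tz": 1.5,"wx": 0,"wy": 0,"wz": 0,"gripper": 0.4},{"tx": 0,"ty": 0,"tz": 2,"wx": 0,"wy": 0,"wz": 0,"gripper": 0.4},{"tx": 0,"ty": 0,"tz": 2,"wx": 0,"wy": 0,"wz": 0,"gripper": 0.4}]'

```text
time: 6.27
position: [0.589, 0.0844, 0.0635]
tool_rot: [2.222, 2.221, -0.0]
ft_force: [0.4, -0.9, -2.3]
grip_width: 0.522
grip_force: 50.0
```

Request:
jog_arm --increments '[{"tx": 0,"ty": 0,"tz": 0.6,"wx": 0,"wy": 0,"wz": 0,"gripper": 0.4},{"tx": 0,"ty": 0,"tz": 1.2,"wx": 0,"wy": 0,"wz": 0,"gripper": 0.4},{"tx": 0,"ty": 0,"tz": 1.8,"wx": 0,"wy": 0,"wz": 0,"gripper": 0.4},{"tx": 0,"ty": 0,"tz": 2.5,"wx": 0,"wy": 0,"wz": 0,"gripper": 0.4},{"tx": 0,"ty": 0,"tz": 2.5,"wx": 0,"wy": 0,"wz": 0,"gripper": 0.4}]'

```text
time: 6.68
position: [0.5889, 0.0844, 0.0609]
tool_rot: [-2.221, -2.221, 0.0]
ft_force: [0.1, 0.4, -2.3]
grip_width: 0.522
grip_force: 50.0
```

Request:
jog_arm --increments '[{"tx": 0,"ty": 0,"tz": 0.5,"wx": 0,"wy": 0,"wz": 0,"gripper": 0.4},{"tx": 0,"ty": 0,"tz": 1,"wx": 0,"wy": 0,"wz": 0,"gripper": 0.4},{"tx": 0,"ty": 0,"tz": 1.5,"wx": 0,"wy": 0,"wz": 0,"gripper": 0.4},{"tx": 0,"ty": 0,"tz": 2,"wx": 0,"wy": 0,"wz": 0,"gripper": 0.4},{"tx": 0,"ty": 0,"tz": 2,"wx": 0,"wy": 0,"wz": 0,"gripper": 0.4}]'

```text
time: 7.1
position: [0.5889, 0.0846, 0.0589]
tool_rot: [-2.221, -2.221, 0.0]
ft_force: [0.4, 0.3, -2.3]
grip_width: 0.522
grip_force: 50.0
```

Request:
jog_arm --increments '[{"tx": 0,"ty": 0,"tz": 0.6,"wx": 0,"wy": 0,"wz": 0,"gripper": 0.4},{"tx": 0,"ty": 0,"tz": 1.2,"wx": 0,"wy": 0,"wz": 0,"gripper": 0.4},{"tx": 0,"ty": 0,"tz": 1.8,"wx": 0,"wy": 0,"wz": 0,"gripper": 0.4},{"tx": 0,"ty": 0,"tz": 2.4,"wx": 0,"wy": 0,"wz": 0,"gripper": 0.4},{"tx": 0,"ty": 0,"tz": 3,"wx": 0,"wy": 0,"wz": 0,"gripper": 0.4}]'

```text
time: 7.52
position: [0.5893, 0.0847, 0.0576]
tool_rot: [2.221, 2.221, 0.001]
ft_force: [-3.8, 0.0, 7.1]
grip_width: 0.521
grip_force: 50.0
```

Request:
jog_arm --increments '[{"tx": 0,"ty": 0,"tz": 0.6,"wx": 0,"wy": 0,"wz": 0,"gripper": 0.4},{"tx": 0,"ty": 0,"tz": 1.2,"wx": 0,"wy": 0,"wz": 0,"gripper": 0.4},{"tx": 0,"ty": 0,"tz": 1.8,"wx": 0,"wy": 0,"wz": 0,"gripper": 0.4},{"tx": 0,"ty": 0,"tz": 2.4,"wx": 0,"wy": 0,"wz": 0,"gripper": 0.4},{"tx": 0,"ty": 0,"tz": 3,"wx": 0,"wy": 0,"wz": 0,"gripper": 0.4}]'

```text
time: 7.93
position: [0.5895, 0.0849, 0.0551]
tool_rot: [2.221, 2.221, 0.002]
ft_force: [-4.7, 0.8, 10.2]
grip_width: 0.524
grip_force: 50.0
```

Request:
jog_arm --increments '[{"tx": 0,"ty": -0.3,"tz": 0.6,"wx": 0,"wy": 0,"wz": 0,"gripper": 0.4},{"tx": 0,"ty": -0.7,"tz": 1.2,"wx": 0,"wy": 0,"wz": 0,"gripper": 0.4},{"tx": 0,"ty": -0.7,"tz": 1.8,"wx": 0,"wy": 0,"wz": 0,"gripper": 0.4},{"tx": 0,"ty": -0.7,"tz": 2.4,"wx": 0,"wy": 0,"wz": 0,"gripper": 0.4},{"tx": 0,"ty": -0.7,"tz": 3,"wx": 0,"wy": 0,"wz": 0,"gripper": 0.4}]'

```text
time: 8.35
position: [0.5893, 0.0848, 0.0522]
tool_rot: [2.22, 2.221, 0.003]
ft_force: [-4.3, -0.2, 9.6]
grip_width: 0.521
grip_force: 50.0
```

Request:
jog_arm --increments '[{"tx": 0,"ty": 0,"tz": 0.6,"wx": 0,"wy": 0,"wz": 0,"gripper": 0.4},{"tx": 0,"ty": 0,"tz": 1.2,"wx": 0,"wy": 0,"wz": 0,"gripper": 0.4},{"tx": 0,"ty": 0,"tz": 1.8,"wx": 0,"wy": 0,"wz": 0,"gripper": 0.4},{"tx": 0,"ty": 0,"tz": 2.4,"wx": 0,"wy": 0,"wz": 0,"gripper": 0.4},{"tx": 0,"ty": 0,"tz": 3,"wx": 0,"wy": 0,"wz": 0,"gripper": 0.4}]'

```text
time: 8.77
position: [0.5893, 0.0848, 0.0493]
tool_rot: [2.22, 2.221, 0.003]
ft_force: [-4.2, 0.8, 9.9]
grip_width: 0.519
grip_force: 50.0
```

Request:
jog_arm --increments '[{"tx": 0,"ty": 0,"tz": 0.8,"wx": 0,"wy": 0,"wz": 0,"gripper": 0.4},{"tx": 0,"ty": 0,"tz": 1.6,"wx": 0,"wy": 0,"wz": 0,"gripper": 0.4},{"tx": 0,"ty": 0,"tz": 2.4,"wx": 0,"wy": 0,"wz": 0,"gripper": 0.4},{"tx": 0,"ty": 0,"tz": 3.2,"wx": 0,"wy": 0,"wz": 0,"gripper": 0.4},{"tx": 0,"ty": 0,"tz": 4,"wx": 0,"wy": 0,"wz": 0,"gripper": 0.4}]'

```text
time: 9.18
position: [0.5894, 0.0848, 0.0452]
tool_rot: [2.22, 2.22, 0.003]
ft_force: [-2.7, -0.5, 5.4]
grip_width: 0.519
grip_force: 50.0
```

Request:
jog_arm --increments '[{"tx": 0,"ty": 0,"tz": 0.8,"wx": 0,"wy": 0,"wz": 0,"gripper": 0.4},{"tx": 0,"ty": 0,"tz": 1.6,"wx": 0,"wy": 0,"wz": 0,"gripper": 0.4},{"tx": 0,"ty": 0,"tz": 2.4,"wx": 0,"wy": 0,"wz": 0,"gripper": 0.4},{"tx": 0,"ty": 0,"tz": 3.2,"wx": 0,"wy": 0,"wz": 0,"gripper": 0.4},{"tx": 0,"ty": 0,"tz": 4,"wx": 0,"wy": 0,"wz": 0,"gripper": 0.4}]'

```text
time: 9.6
position: [0.5882, 0.0843, 0.0385]
tool_rot: [-2.221, -2.221, 0.001]
ft_force: [0.6, 0.2, -1.5]
grip_width: 0.521
grip_force: 50.0
```

Request:
jog_arm --increments '[{"tx": 0,"ty": 0,"tz": 0.6,"wx": 0,"wy": 0,"wz": 0,"gripper": 0.4},{"tx": 0,"ty": 0,"tz": 1.2,"wx": 0,"wy": 0,"wz": 0,"gripper": 0.4},{"tx": 0,"ty": 0,"tz": 1.8,"wx": 0,"wy": 0,"wz": 0,"gripper": 0.4},{"tx": 0,"ty": 0,"tz": 2.4,"wx": 0,"wy": 0,"wz": 0,"gripper": 0.4},{"tx": 0,"ty": 0,"tz": 3,"wx": 0,"wy": 0,"wz": 0,"gripper": 0.4}]'

```text
time: 10.02
position: [0.5884, 0.0844, 0.036]
tool_rot: [2.221, 2.221, 0.0]
ft_force: [-0.6, 0.0, -2.7]
grip_width: 0.524
grip_force: 50.0
```

Request:
jog_arm --increments '[{"tx": 0,"ty": 0,"tz": 0.3,"wx": 0,"wy": 0,"wz": 0,"gripper": 0.4},{"tx": 0,"ty": 0,"tz": 0.6,"wx": 0,"wy": 0,"wz": 0,"gripper": 0.4},{"tx": 0,"ty": 0,"tz": 0.9,"wx": 0,"wy": 0,"wz": 0,"gripper": 0.4},{"tx": 0,"ty": 0,"tz": 1.2,"wx": 0,"wy": 0,"wz": 0,"gripper": 0.4},{"tx": 0,"ty": 0,"tz": 1.2,"wx": 0,"wy": 0,"wz": 0,"gripper": 0.4}]'

```text
time: 10.43
position: [0.5883, 0.0844, 0.0348]
tool_rot: [2.221, 2.221, -0.0]
ft_force: [-0.6, 0.2, -2.6]
grip_width: 0.521
grip_force: 50.0
```

Request:
jog_arm --increments '[{"tx": 0,"ty": 0,"tz": 0.3,"wx": 0,"wy": 0,"wz": 0,"gripper": 0.4},{"tx": 0,"ty": 0,"tz": 0.6,"wx": 0,"wy": 0,"wz": 0,"gripper": 0.4},{"tx": 0,"ty": 0,"tz": 0.9,"wx": 0,"wy": 0,"wz": 0,"gripper": 0.4},{"tx": 0,"ty": 0,"tz": 1.2,"wx": 0,"wy": 0,"wz": 0,"gripper": 0.4},{"tx": 0,"ty": 0,"tz": 1.2,"wx": 0,"wy": 0,"wz": 0,"gripper": 0.4}]'

```text
time: 10.85
position: [0.5885, 0.0845, 0.0342]
tool_rot: [2.221, 2.221, 0.0]
ft_force: [-1.3, -0.0, 1.3]
grip_width: 0.527
grip_force: 50.0
```

Request:
jog_arm --increments '[{"tx": 0,"ty": 0,"tz": 0.3,"wx": 0,"wy": 0,"wz": 0,"gripper": 0.4},{"tx": 0,"ty": 0,"tz": 0.6,"wx": 0,"wy": 0,"wz": 0,"gripper": 0.4},{"tx": 0,"ty": 0,"tz": 0.9,"wx": 0,"wy": 0,"wz": 0,"gripper": 0.4},{"tx": 0,"ty": 0,"tz": 1,"wx": 0,"wy": 0,"wz": 0,"gripper": 0.4},{"tx": 0,"ty": 0,"tz": 1,"wx": 0,"wy": 0,"wz": 0,"gripper": 0.4}]'

```text
time: 11.27
position: [0.5883, 0.0849, 0.0332]
tool_rot: [-2.221, -2.222, -0.0]
ft_force: [-2.5, 0.9, 4.3]
grip_width: 0.519
grip_force: 50.0
```

Request:
jog_arm --increments '[{"tx": 0,"ty": 0,"tz": -0.8,"wx": 0,"wy": 0,"wz": 0,"gripper": 0.4},{"tx": 0,"ty": 0,"tz": -0.8,"wx": 0,"wy": 0,"wz": 0,"gripper": 0.75},{"tx": 0,"ty": 0,"tz": -0.8,"wx": 0,"wy": 0,"wz": 0,"gripper": 0.75},{"tx": 0,"ty": 0,"tz": -0.8,"wx": 0,"wy": 0,"wz": 0,"gripper": 0.75},{"tx": 0,"ty": 0,"tz": -0.8,"wx": 0,"wy": 0,"wz": 0,"gripper": 0.75}]'

```text
time: 11.68
position: [0.5886, 0.0842, 0.0334]
tool_rot: [2.221, 2.221, 0.0]
ft_force: [0.2, -0.5, -0.3]
grip_width: 0.714
grip_force: 0.0
```

Request:
jog_arm --increments '[{"tx": 0,"ty": 0,"tz": -4,"wx": 0,"wy": 0,"wz": 0,"gripper": 0.75},{"tx": 0,"ty": 0,"tz": -14,"wx": 0,"wy": 0,"wz": 0,"gripper": 0.75},{"tx": 0,"ty": 0,"tz": -28,"wx": 0,"wy": 0,"wz": 0,"gripper": 0.75},{"tx": 0,"ty": 0,"tz": -38,"wx": 0,"wy": 0,"wz": 0,"gripper": 0.75},{"tx": 0,"ty": 0,"tz": -38,"wx": 0,"wy": 0,"wz": 0,"gripper": 0.75}]'

```text
time: 12.1
position: [0.5906, 0.0848, 0.0749]
tool_rot: [2.219, 2.219, 0.007]
ft_force: [1.0, -1.1, 0.3]
grip_width: 0.748
grip_force: 0.0
```

```bash
python3 - <<'E'
from h import *
import pickle
out=np.zeros((560,800,3),np.uint8)
for i,n in enumerate(("wrist","side")):
    im=vision.get_image(n);pickle.dump(im,open(n+"6.pkl","wb"))
    u,v=proj(im,(.589,.085,.06),n=="wrist");u,v=int(u),int(v);w,h,k=(40,56,5);
    if n=="wrist":w,h,k=80,112,2.5
    v=min(v,420-h);print(n,u-w,v-h,k)
    out[:,i*400:i*400+400]=cv2.resize(im["color"][v-h:v+h,u-w:u+w],(400,560),interpolation=cv2.INTER_CUBIC)
    if n=="side":
        c=lambda p:np.round([(proj(im,p)[0]-u+w)*5+400,(proj(im,p)[1]-v+h)*5])
        print([c((.5885,.0847,z)) for z in(.016,.066,.088)])
cv2.imwrite("pics/v7.png",out);s=ctrl.get_state();print(s["position"],s["ft_force"],s["grip_width"])
E
```

```text
wrist 195 129 2.5
side 250 139 5
[array([601., 378.]), array([605., 267.]), array([606., 217.])]
[0.58889603 0.08447431 0.07233648] [-0.38577481 -0.75654731 -0.22258817] 0.7478206708007686
```

View pics/v7.png

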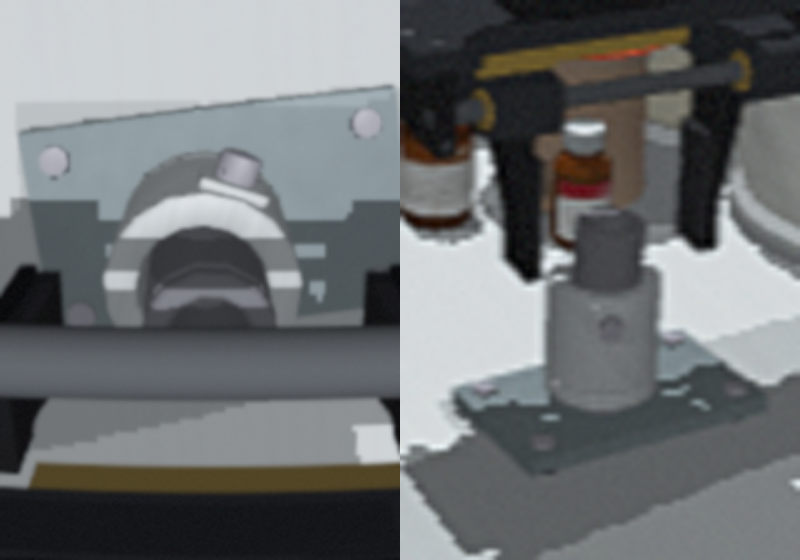

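Side view: the bucket sits on the collar with the insert well up out of the rim, top at crop (608,215). Now I'll grip the insert just above the rim and work out where the tray is.

Request:
jog_arm --increments '[{"tx": 0,"ty": 0,"tz": 2,"wx": 0,"wy": 0,"wz": 0,"gripper": 0.6},{"tx": 0,"ty": 0,"tz": 3,"wx": 0,"wy": 0,"wz": 0,"gripper": 0.4},{"tx": 0,"ty": 0,"tz": 3,"wx": 0,"wy": 0,"wz": 0,"gripper": 0.2},{"tx": 0,"ty": 0,"tz": 3,"wx": 0,"wy": 0,"wz": 0,"gripper": 0.2},{"tx": 0,"ty": 0,"tz": 3,"wx": 0,"wy": 0,"wz": 0,"gripper": 0.2}]' --grip_force 15

```text
time: 12.62
position: [0.5881, 0.0844, 0.068]
tool_rot: [-2.221, -2.221, 0.001]
ft_force: [0.0, -0.3, -0.7]
grip_width: 0.456
grip_force: 0.0
```

Request:
jog_arm --increments '[{"tx": 0,"ty": 0,"tz": 0,"wx": 0,"wy": 0,"wz": 0,"gripper": 0.2},{"tx": 0,"ty": 0,"tz": 0,"wx": 0,"wy": 0,"wz": 0,"gripper": 0.2},{"tx": 0,"ty": 0,"tz": 0,"wx": 0,"wy": 0,"wz": 0,"gripper": 0.2},{"tx": 0,"ty": 0,"tz": 0,"wx": 0,"wy": 0,"wz": 0,"gripper": 0.2},{"tx": 0,"ty": 0,"tz": 0,"wx": 0,"wy": 0,"wz": 0,"gripper": 0.2}]'

```text
time: 13.03
position: [0.5883, 0.0845, 0.0684]
tool_rot: [2.221, 2.221, -0.0]
ft_force: [0.9, -1.5, -0.2]
grip_width: 0.318
grip_force: 15.0
```

```bash
python3 - <<'E'
from h import *
import pickle
im=pickle.load(open("side6.pkl","rb"))
P=lambda u,v,z:at_z(im,170+u/2.3,140+v/2.3,z)[:2]
c=[P(*p,.0195) for p in((165,408),(428,372),(497,490),(205,543))];print(np.round(c,3),np.mean(c,0),"spare",P(426,402,.043))
e=c[1]-c[0]+c[2]-c[3];print(np.degrees(np.arctan2(e[1],e[0])),np.hypot(*e)/2)
E
```

```text
[[ 0.392 -0.179]
 [ 0.569 -0.21 ]
 [ 0.55  -0.322]
 [ 0.374 -0.296]] [ 0.4712696  -0.25152757] spare [ 0.53543507 -0.25979739]
-9.102094693640025 0.17882687399401098
```

Request:
jog_arm --increments '[{"tx": 0,"ty": 0,"tz": -5,"wx": 0,"wy": 0,"wz": 0,"gripper": 0.2},{"tx": 0,"ty": 0,"tz": -15,"wx": 0,"wy": 0,"wz": 0,"gripper": 0.2},{"tx": 0,"ty": 0,"tz": -30,"wx": 0,"wy": 0,"wz": 0,"gripper": 0.2},{"tx": 0,"ty": 0,"tz": -45,"wx": 0,"wy": 0,"wz": 0,"gripper": 0.2},{"tx": 0,"ty": 0,"tz": -50,"wx": 0,"wy": 0,"wz": 0,"gripper": 0.2}]'

```text
time: 13.45
position: [0.5901, 0.0848, 0.1219]
tool_rot: [2.219, 2.219, 0.006]
ft_force: [0.3, -0.6, -0.5]
grip_width: 0.315
grip_force: 15.0
```

Request:
jog_arm --increments '[{"tx": -10,"ty": -5,"tz": 0,"wx": 0,"wy": 0,"wz": 0,"gripper": 0.2},{"tx": -40,"ty": -18,"tz": 0,"wx": 0,"wy": 0,"wz": 0,"gripper": 0.2},{"tx": -75,"ty": -35,"tz": 0,"wx": 0,"wy": 0,"wz": 0,"gripper": 0.2},{"tx": -110,"ty": -51,"tz": 0,"wx": 0,"wy": 0,"wz": 0,"gripper": 0.2},{"tx": -145,"ty": -67,"tz": 0,"wx": 0,"wy": 0,"wz": 0,"gripper": 0.2}]'

```text
time: 13.87
position: [0.5193, -0.0626, 0.1177]
tool_rot: [-2.221, -2.221, 0.002]
ft_force: [0.8, -1.1, -0.2]
grip_width: 0.318
grip_force: 15.0
```

Request:
jog_arm --increments '[{"tx": -35,"ty": -17,"tz": 0,"wx": 0,"wy": 0,"wz": 0,"gripper": 0.2},{"tx": -70,"ty": -33,"tz": 0,"wx": 0,"wy": 0,"wz": 0,"gripper": 0.2},{"tx": -105,"ty": -49,"tz": 0,"wx": 0,"wy": 0,"wz": 0,"gripper": 0.2},{"tx": -140,"ty": -65,"tz": 0,"wx": 0,"wy": 0,"wz": 0,"gripper": 0.2},{"tx": -165,"ty": -77,"tz": 0,"wx": 0,"wy": 0,"wz": 0,"gripper": 0.2}]'

```text
time: 14.28
position: [0.441, -0.2293, 0.118]
tool_rot: [-2.225, -2.217, 0.002]
ft_force: [0.1, -0.3, -1.1]
grip_width: 0.311
grip_force: 15.0
```

Request:
jog_arm --increments '[{"tx": -15,"ty": -8,"tz": 0,"wx": 0,"wy": 0,"wz": 0,"gripper": 0.2},{"tx": -20,"ty": -8,"tz": 15,"wx": 0,"wy": 0,"wz": 0,"gripper": 0.2},{"tx": -20,"ty": -8,"tz": 35,"wx": 0,"wy": 0,"wz": 0,"gripper": 0.2},{"tx": -20,"ty": -8,"tz": 50,"wx": 0,"wy": 0,"wz": 0,"gripper": 0.2},{"tx": -20,"ty": -8,"tz": 50,"wx": 0,"wy": 0,"wz": 0,"gripper": 0.2}]'

```text
time: 14.7
position: [0.4326, -0.2448, 0.0649]
tool_rot: [-2.218, -2.215, 0.004]
ft_force: [-0.4, 0.8, -0.4]
grip_width: 0.315
grip_force: 15.0
```

```bash
python3 - <<'E'
from h import *
import pickle
im=vision.get_image("side");pickle.dump(im,open("side7.pkl","wb"))
s=ctrl.get_state();print(s["time"],s["position"],s["ft_force"],s["grip_width"])
cv2.imwrite("pics/v8.png",cv2.resize(im["color"][170:400,200:440],None,fx=2.5,fy=2.5,interpolation=cv2.INTER_CUBIC))
E
```

```text
14.75 [ 0.43380617 -0.24515506  0.06658981] [-0.28377546  0.62334858 -0.61887723] 0.31579272116856244
```

View pics/v8.png

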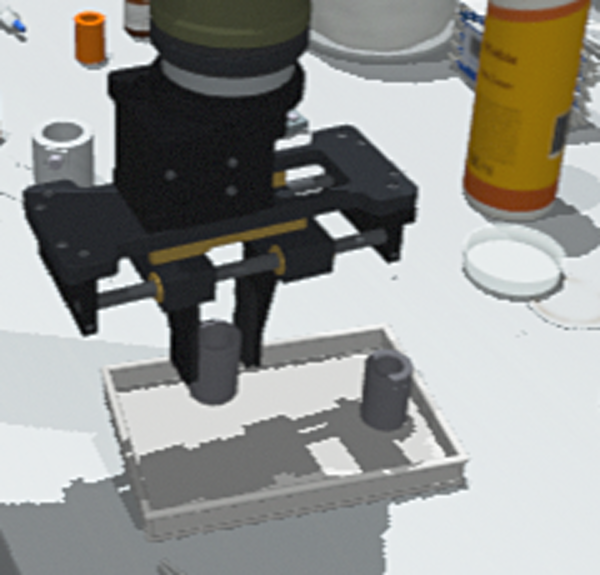

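The insert hangs upright at crop (218,362) over the empty half of the tray, and the spare still stands at (386,390). Lowering it now.

Request:
jog_arm --increments '[{"tx": 0,"ty": 0,"tz": 12,"wx": 0,"wy": 0,"wz": 0,"gripper": 0.2},{"tx": 0,"ty": 0,"tz": 26,"wx": 0,"wy": 0,"wz": 0,"gripper": 0.2},{"tx": 0,"ty": 0,"tz": 36,"wx": 0,"wy": 0,"wz": 0,"gripper": 0.2},{"tx": 0,"ty": 0,"tz": 41,"wx": 0,"wy": 0,"wz": 0,"gripper": 0.2},{"tx": 0,"ty": 0,"tz": 42,"wx": 0,"wy": 0,"wz": 0,"gripper": 0.2}]'

```text
time: 15.17
position: [0.4357, -0.2453, 0.0259]
tool_rot: [-2.221, -2.221, 0.001]
ft_force: [-1.3, 0.7, -0.8]
grip_width: 0.314
grip_force: 15.0
```

Request:
jog_arm --increments '[{"tx": 0,"ty": 0,"tz": 0.5,"wx": 0,"wy": 0,"wz": 0,"gripper": 0.2},{"tx": 0,"ty": 0,"tz": 1,"wx": 0,"wy": 0,"wz": 0,"gripper": 0.2},{"tx": 0,"ty": 0,"tz": 1.5,"wx": 0,"wy": 0,"wz": 0,"gripper": 0.2},{"tx": 0,"ty": 0,"tz": 2,"wx": 0,"wy": 0,"wz": 0,"gripper": 0.2},{"tx": 0,"ty": 0,"tz": 2,"wx": 0,"wy": 0,"wz": 0,"gripper": 0.2}]'

```text
time: 15.58
position: [0.4366, -0.2456, 0.0248]
tool_rot: [2.221, 2.221, 0.0]
ft_force: [0.4, -0.3, -0.1]
grip_width: 0.318
grip_force: 15.0
```

Request:
jog_arm --increments '[{"tx": 0,"ty": 0,"tz": 0.5,"wx": 0,"wy": 0,"wz": 0,"gripper": 0.2},{"tx": 0,"ty": 0,"tz": 1,"wx": 0,"wy": 0,"wz": 0,"gripper": 0.2},{"tx": 0,"ty": 0,"tz": 1.3,"wx": 0,"wy": 0,"wz": 0,"gripper": 0.2},{"tx": 0,"ty": 0,"tz": 1.5,"wx": 0,"wy": 0,"wz": 0,"gripper": 0.2},{"tx": 0,"ty": 0,"tz": 1.5,"wx": 0,"wy": 0,"wz": 0,"gripper": 0.2}]'

```text
time: 16.0
position: [0.4366, -0.2455, 0.0237]
tool_rot: [2.221, 2.221, 0.001]
ft_force: [-2.2, 1.8, 5.4]
grip_width: 0.314
grip_force: 15.0
```

Contact with the tray floor. Release and retreat.

Request:
jog_arm --increments '[{"tx": 0,"ty": 0,"tz": -0.8,"wx": 0,"wy": 0,"wz": 0,"gripper": 0.2},{"tx": 0,"ty": 0,"tz": -0.8,"wx": 0,"wy": 0,"wz": 0,"gripper": 0.5},{"tx": 0,"ty": 0,"tz": -0.8,"wx": 0,"wy": 0,"wz": 0,"gripper": 0.5},{"tx": 0,"ty": 0,"tz": -0.8,"wx": 0,"wy": 0,"wz": 0,"gripper": 0.5},{"tx": 0,"ty": 0,"tz": -0.8,"wx": 0,"wy": 0,"wz": 0,"gripper": 0.5}]'

```text
time: 16.42
position: [0.4363, -0.2455, 0.0236]
tool_rot: [-2.221, -2.221, 0.0]
ft_force: [-0.2, -1.1, 0.0]
grip_width: 0.48
grip_force: 0.0
```

Request:
jog_arm --increments '[{"tx": 0,"ty": 0,"tz": -15,"wx": 0,"wy": 0,"wz": 0,"gripper": 0.5},{"tx": 0,"ty": 0,"tz": -45,"wx": 0,"wy": 0,"wz": 0,"gripper": 0.5},{"tx": 0,"ty": 0,"tz": -80,"wx": 0,"wy": 0,"wz": 0,"gripper": 0.5},{"tx": 0,"ty": 0,"tz": -110,"wx": 0,"wy": 0,"wz": 0,"gripper": 0.5},{"tx": 0,"ty": 0,"tz": -120,"wx": 0,"wy": 0,"wz": 0,"gripper": 0.5}]'

```text
time: 16.83
position: [0.4387, -0.2468, 0.1485]
tool_rot: [2.217, 2.216, 0.004]
ft_force: [1.8, -0.6, 0.1]
grip_width: 0.497
grip_force: 0.0
```

```bash
python3 - <<'E'
from h import *
im=vision.get_image("side")
s=ctrl.get_state();print(s["time"],s["position"],s["ft_force"],s["grip_width"])
cv2.imwrite("pics/v9.png",cv2.resize(im["color"][170:400,200:440],None,fx=2.5,fy=2.5,interpolation=cv2.INTER_CUBIC))
E
```

```text
16.8833 [ 0.43902125 -0.2468967   0.14865129] [ 0.26767499 -0.6843732   1.47620303] 0.5009793901848265
```

View pics/v9.png

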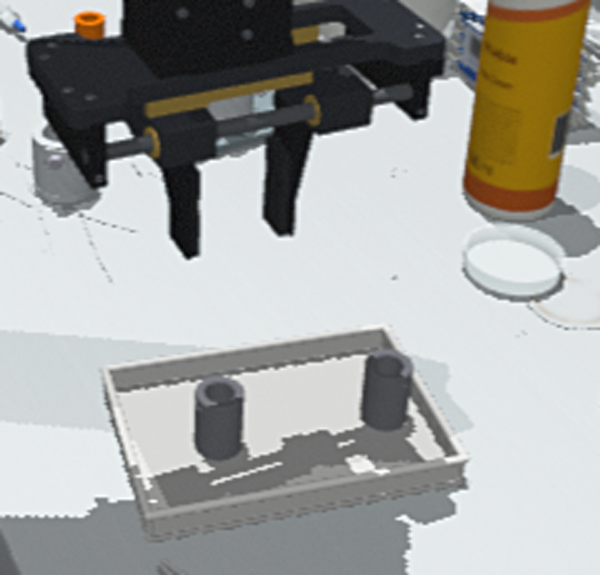

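Both inserts stand upright in the tray, at crop (219,418) and (386,390). I've used all my picture views, so I'll check the bucket by its box and then hand in.

```bash
python3 - <<'E'
from h import *
im=vision.get_image("scene");e=[proj(im,(.5885,.0847,z)) for z in(.016,.041,.066)];print(np.round(e))
for d in vision.spot_in("scene","bucket_mid"):print(round(d["conf"],2),np.round(d["bbox"]))
E
```

```text
[[243. 226.]
 [242. 217.]
 [242. 206.]]
0.68 [224. 200. 261. 236.]
0.47 [150. 231. 166. 258.]
```

```bash
python3 -c "
from bench import ctrl
print(ctrl.close_job())"
```

```text
the job is handed in; nothing more can be done
None
```

I've handed the job in at about 17 s of the 64 s, with no verdict returned: the bucket is seated on the stud's collar (last checked by its detection box only), the freed insert stands upright in the tray beside the other one, and I saw no sign that anything else had moved.

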